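# Snap a fuse-holder cap home with the bench hand press

## Task

Set the fuse holder down into the pocket of the bench press, its protruding end cap facing the swinging handle, and let go of it. Then gently squeeze the swinging handle toward the fixed one until the cap's resistance peaks and gives and the cap has snapped fully in, without leaning on the handle, and let the handle spring open again. Leave the finished holder in the pocket, close the cap only with the press and not with the fingers, and leave the other things on the bench alone.

Things in the scene. Friction and masses are not known exactly. Their poses are not given: they have to be found in the camera images.
- holder_center (a point): centre of the fuse holder, a grey plastic block 52 mm long (its x) x 26 mm wide (its y) x 26 mm high (z up), about 0.1 kg, lying on the bench with free room around it. A narrower white end cap sticks out at its +x end. Grasp it across the 26 mm width, at the middle or up to 8 mm toward the cap, so that the fingers clear the pocket's cheeks.
- cap_face (a point): centre of the outer face of the end cap, 16 x 16 mm: 35 mm from the holder's centre along its +x as found (cap 9 mm proud of the body), 29 mm when snapped in (3 mm proud).
- cap (a joint): travel of the end cap into the holder (m): 0 as found, 0.006 fully home. Resistance grows to about 26 N on the cap near 1 mm, fades to nothing near 4 mm, then the cap pulls itself in and stays in; pushed less far it does not stay in.
- nest (a point): middle of the press's pocket on its floor, 25 mm above the bench. Axes: x from the handle ends toward the pivot, y from the fixed handle toward the swinging handle, z up. The holder goes in from above, its +x (cap) along this +y, its centre over this point within about 2 mm, and then 13 mm above it.
- press: the press, fixed to the bench on a 12 mm thick base plate; same axes as the nest. Seen from the nest point, two steel cheeks 8 mm thick and 30 mm high have their inner faces at x = -15 and +15 mm (2 mm play a side) from y = -58 to -12 mm, open on the sides beyond; a cover on top closes it from y = -58 to -31 mm. Origin on the bench, 85 mm along x and 2 mm along y from the nest.
- pivot (a point): vertical pivot axis of the swinging handle, at x +85, y +32, z +14 mm from the nest; axes as the nest. A backstop in the pocket stands between y -28 and -44 mm of the nest (set by a screw, hidden under the cover): the squeezed holder first slides back against it along the floor, so the handle angle at which the cap gives differs each time.
- handle (a joint): opening of the swinging handle (rad): 0.50 open at its stop, held by a light spring (0.6 N at the handle end); less = closing. The cap is home somewhere between 0.00 and -0.19; empty it goes to -0.26. At angle a the handle points from the pivot along (-cos a, +sin a) in the nest's x, y.
- handle_end (a point): middle of the outer side of the swinging handle's grip, 205 mm along the handle from the pivot, 19 mm outward, 39 mm above the bench; x toward the pivot, y outward. Grip: 26 mm high, 18 thick, 26 mm either way along. Push it inward from outside. Here the cap gives at 10 to 12 N; over 18 N spoils the job. After it gives, about 5 mm of easy travel remain.
- lampholder: bystander: round brown lamp base 58 mm across with a clear bulb, 99 mm high; origin under its centre
- rotary_switch: bystander: white switch block 45 x 45 x 34 mm with a black knob on top, 54 mm high; origin under its centre
- screwdriver: bystander: black-handled screwdriver lying on the bench; origin underneath its middle
Not all that is in view belongs to the job. There is more than one size of the part that bears holder_center; the job needs the largest.

How it is judged:
By the outcome, as a careful person would: the job done as asked, in the order asked, and still so for the second after the job is handed in, with the robot touching nothing.
It also fails if it takes over 72 s, if anything falls off the work surface, if the arm or the gripper's body presses on something with over 40 N, if the wrist force passes 120 N, or if a joint passes its speed limit or range.

## Robot

A 6-joint arm with a two-finger parallel gripper is mounted at the origin on the work surface. World frame = base frame: x ahead of the robot, y to its left, z up, the work surface at z = 0. Lengths are in mm, angles in rad, forces in N, time in s.
With the tool pointing down it reaches from about 300 to 875 mm from the base axis. Payload 4.2 kg.
Tool frame: the origin (TCP) lies on the centre line of the jaws, within the pads' length; the fingertips stand 25 mm ahead of it and the grasp point (between the pads) lies 6 mm ahead of it (manip.tip_extent is the distance from the TCP to the fingertips, in mm); z points along the fingers, y is the direction in which the jaws open and shut (so a half turn about z gives the same grasp; the last joint's range is limited). The gripper opens to 85 mm and grips with 20 to 120 N. Pads are 22 mm wide; open, the fingers measure 114 mm over their backs; the gripper's body (76 mm by 85 mm) begins 54 mm behind the grasp point. The pads swing forward as they close: fully open they stand 13 mm farther back than shut.
Start: joints at [1.295, 0.32, 1.565, -0, 1.257, -0.02], TCP at [145.487, 556.302, 256.338] pointing down, gripper open.
Joint ranges: [-3.11, 3.11], [-0.84, 2.01], [0.21, 2.61], [-1.34, 4.49], [0.05, 2.63], [-2.56, 2.56]. Speed limits (rad/s): [2.57, 2.57, 3.14, 3.14, 3.14, 3.14].

## Interface

Orientations are given as a unit quaternion [w, x, y, z].
In Python, from cell import manip gives the robot as it stands.
- The arm moves only by the shell command python3 -m creep 'ROWS' [FORCE]. ROWS is JSON, a list of rows, each a list of 7 numbers: the turn, a rotation vector about the tool's x, y, z in degrees, then the shift along the tool's x, y, z in m, then the closure, from -1 (fully open) to 1 (shut), so that 0 is half open. In form: [[rx, ry, rz, x, y, z, hand], ...]. A call has exactly 10 rows; each row is the pose to reach, as a shift and turn from the pose measured when the call began, along the tool's axes at that moment; what a row does not reach only later rows make up. A row lasts 1/12 s, in which the tool goes at most 41.7 mm and 7.16 degrees, less where a joint would pass 70% of its speed; a pose out of reach is approached as far as the arm can. A call with a gripper value outside its range is refused whole. The fingers move at their own pace and stop on an object; FORCE is the grip in N (left out, the last holds). Time passes only in rows, so rows that repeat a pose let the fingers close, or fill a call up. It gives the time, the measured TCP pose, the force and the opening at its end, in the units of the state.
- manip.get_obs(): the state, without advancing time (a new reading comes with each control period).
- manip.read_camera(name): name is "side" or "top" or "wrist"; returns a dict with "pixels" (384x512x3 uint8, red, green, blue), "mtx" (3x3 intrinsics, pixels), "rvec" (rotation vector, rad) and "tvec" (3), from world to camera coordinates, as OpenCV has them; the wrist camera has in their place "mount" (4x4, takes a point from camera to tool coordinates, whose origin is the TCP and whose axes are the flange's). Camera axes: x right, y down, z forward; pixel columns grow to the right and rows downward; lengths in mm; the calibration is good to about 2 mm. A picture is of the moment at which its call begins: read the wrist's pose just before it. There is no depth.
- manip.job_done(): hands the job in, once; it reports no verdict.
The state is a dict: "time_s": time; "q": joint angles; "qvel": joint speeds; "joint_torque": joint torques, N m; "position": TCP position; "tcp_rot": TCP orientation; "contact_force": force on the tool from outside, world axes, zero at the start; "wrist_torque": the same for the moment, N m; "grip_width": finger opening in mm.
Only numpy, scipy, OpenCV 4.12 (cv2) and the standard library are available. Lean on these libraries where they do the work, as an engineer would, in place of code of your own. Each camera call takes 0.05 s, during which the arm holds its last target. There are 200 camera calls.

## Working session

There is one attempt and no reset: what is moved stays moved. The work goes in short steps, Python scripts to look and compute and a shell command to move; the robot and the scene stay as the last step left them, time stands still between calls to the robot, and variables do not carry over. Pictures are saved under pics/ and viewed, about 8 in all and at most 12, crops included, and the job is handed in when it is done.

```bash
mkdir -p pics
python3 - <<'E'
from cell import manip
import cv2,numpy as np,pickle
o=manip.get_obs();print(o['time_s'],o['position'],o['tcp_rot'],o['contact_force'],o['grip_width'],manip.tip_extent)
d={}
for n in('top','side','wrist'):
    c=manip.read_camera(n);d[n]=c
    cv2.imwrite(f'pics/{n}0.png',cv2.resize(c['pixels'][:,:,::-1],None,fx=1.5,fy=1.5,interpolation=cv2.INTER_CUBIC))
    print(n,{k:np.round(v,3).tolist() for k,v in c.items() if k!='pixels'})
pickle.dump((o,d),open('d0.pkl','wb'))
E
```

```text
0.0 [145.37039362 555.83887018 255.44112166] [-1.26811459e-04  1.27547190e-01  9.91832055e-01 -9.34092366e-04] [-0.89925954 -0.0556867  -0.1724242 ] 85.30367356418144 25.0
top {'mtx': [[376.651, 0.0, 259.165], [0.0, 376.651, 194.095], [0.0, 0.0, 1.0]], 'rvec': [2.161, -2.181, 0.118], 'tvec': [-40.227, 519.161, 1281.127]}
side {'mtx': [[381.567, 0.0, 256.53], [0.0, 381.567, 189.946], [0.0, 0.0, 1.0]], 'rvec': [2.246, -0.183, 0.066], 'tvec': [-514.028, 86.089, 1066.008]}
wrist {'mtx': [[296.529, 0.0, 257.428], [0.0, 296.529, 191.139], [0.0, 0.0, 1.0]], 'mount': [[0.0, -0.963, -0.27, 67.016], [1.0, 0.0, -0.0, 0.255], [0.001, -0.27, 0.963, -118.086], [0.0, 0.0, 0.0, 1.0]]}
```

View pics/top0.png

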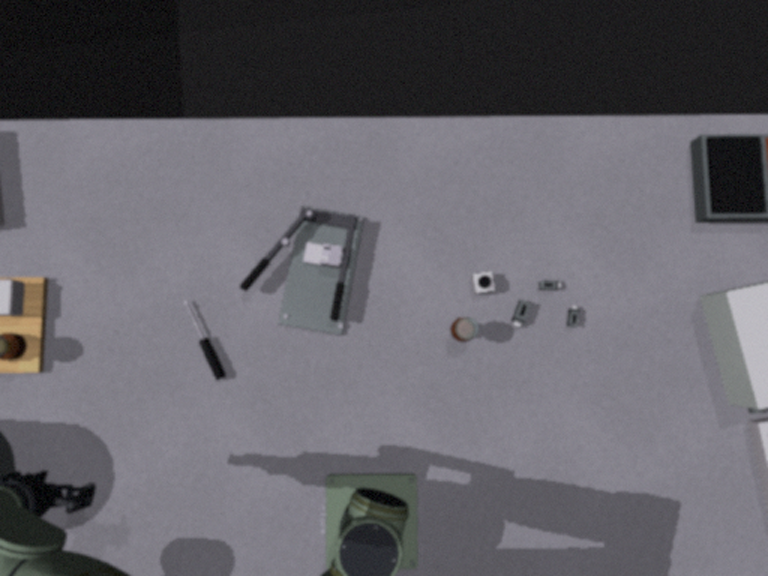

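View pics/side0.png

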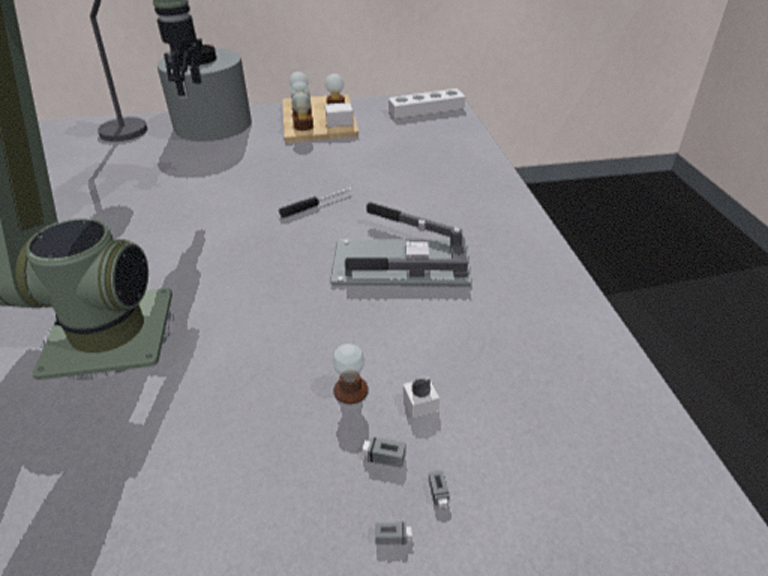

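The top view shows the press at about (320,270), with the pivot at (308,214), the swinging grip at (255,273) and the fixed grip at (337,300). There are three holders at (523,313), (551,285) and (574,317). The one at (523,313) looks largest, with its cap toward the robot. The side view agrees: the largest is at (385,452) with its cap to the left.

```bash
cat > h.py <<'E'
import numpy as np,cv2,pickle
from scipy.spatial.transform import Rotation as R
def rot(o): q=o['tcp_rot'];return R.from_quat([q[1],q[2],q[3],q[0]])
def ray(c,uv,o=None):
    v=np.linalg.solve(c['mtx'],[uv[0],uv[1],1.])
    if 'mount' in c:
        M=c['mount'];r=rot(o).as_matrix()
        return r@M[:3,3]+o['position'], r@M[:3,:3]@v
    r=cv2.Rodrigues(np.array(c['rvec'],float))[0]
    return -r.T@np.ravel(c['tvec']), r.T@v
def at(c,uv,z,o=None):
    p,d=ray(c,uv,o);return p+d*(z-p[2])/d[2]
def proj(c,P,o=None):
    P=np.atleast_2d(P)
    if 'mount' in c:
        M=c['mount'];r=rot(o).as_matrix();a=((P-o['position'])@r-M[:3,3])@M[:3,:3]
    else: a=P@cv2.Rodrigues(np.array(c['rvec'],float))[0].T+np.ravel(c['tvec'])
    a=a@np.array(c['mtx']).T;return a[:,:2]/a[:,2:]
def delta(o,P,Rw):   # tool-frame shift (m) and rotvec deg to reach P, Rw
    r=rot(o);return np.round(np.r_[(r.inv()*Rw).as_rotvec(degrees=True),r.inv().apply(np.array(P)-o['position'])/1000],4)
def down(yaw):  # tool down, jaw axis y at world yaw (rad)
    y=np.array([np.cos(yaw),np.sin(yaw),0]);z=np.array([0,0,-1.]);return R.from_matrix(np.c_[np.cross(y,z),y,z])
E
python3 - <<'E'
from h import *
o,d=pickle.load(open('d0.pkl','rb'));t=d['top'];s=d['side']
for n,uv,z in [('holder',(523,313),26),('h2',(551,285),20),('h3',(574,317),20),('lamp',(463,329),50),('switch',(484,283),34),('pivot',(308,214),39),('swgrip',(255,273),39),('fix',(337,300),39),('white',(323,253),55)]:
    print(n,at(t,np.array(uv)/1.5,z).round())
for n,uv,z in [('holder',(385,452),26),('lamp',(350,390),10),('white',(417,248),55),('pivot',(457,240),50)]:
    print('side',n,at(s,np.array(uv)/1.5,z).round())
print(rot(o).as_matrix().round(3))
E
```

```text
holder [ 465. -355.   26.]
h2 [ 530. -424.   20.]
h3 [ 455. -474.   20.]
lamp [ 429. -212.   50.]
switch [ 535. -265.   34.]
pivot [700. 141.  39.]
swgrip [562. 262.  39.]
fix [498.  74.  39.]
white [605. 104.  55.]
side holder [ 464. -362.   26.]
side lamp [ 428. -225.   10.]
side white [601.  85.  55.]
side pivot [690. 105.  50.]
[[-0.967  0.253 -0.   ]
 [ 0.253  0.967 -0.002]
 [ 0.    -0.002 -1.   ]]
```

```bash
python3 -m creep '[[0,0,0,-0.03,-0.02,0.003,-1],[0,0,0,-0.06,-0.04,0.006,-1],[0,0,0,-0.095,-0.06,0.009,-1],[0,0,0,-0.13,-0.08,0.012,-1],[0,0,0,-0.165,-0.1,0.015,-1],[0,0,0,-0.2,-0.12,0.018,-1],[0,0,0,-0.23,-0.14,0.02,-1],[0,0,0,-0.26,-0.16,0.02,-1],[0,0,0,-0.29,-0.18,0.02,-1],[0,0,0,-0.3,-0.19,0.02,-1]]'
python3 - <<'E'
from h import *; from cell import manip
o=manip.get_obs();print(delta(o,[540,130,220],down(np.radians(75))))
E
```

```text
time_s: 0.98
position: [389.9, 293.4, 235.7]
tcp_rot: [0.001, 0.129, 0.992, -0.001]
contact_force: [0.6, -0.1, 0.8]
grip_width: 85.5
[-0.1348  0.0791  0.1783 -0.1868 -0.1195  0.0163]
```

```bash
python3 -m creep '[[0,0,0,-0.03,-0.02,0.003,-1],[0,0,0,-0.06,-0.04,0.006,-1],[0,0,0,-0.095,-0.06,0.009,-1],[0,0,0,-0.13,-0.08,0.012,-1],[0,0,0,-0.16,-0.1,0.015,-1],[0,0,0,-0.18,-0.115,0.016,-1],[0,0,0,-0.187,-0.12,0.016,-1],[0,0,0,-0.187,-0.12,0.016,-1],[0,0,0,-0.187,-0.12,0.016,-1],[0,0,0,-0.187,-0.12,0.016,-1]]'
python3 - <<'E'
from h import *; from cell import manip
o=manip.get_obs();c=manip.read_camera('wrist');pickle.dump((o,c),open('d1.pkl','wb'))
cv2.imwrite('pics/w1.png',cv2.resize(c['pixels'][:,:,::-1],None,fx=1.5,fy=1.5,interpolation=cv2.INTER_CUBIC))
print(delta(o,[430,-345,160],down(np.radians(65))))
E
```

```text
time_s: 1.82
position: [539.0, 130.5, 220.2]
tcp_rot: [0.0, 0.128, 0.992, -0.001]
contact_force: [0.4, 0.8, -0.3]
grip_width: 85.4
[-0.1184  0.0342 10.2366 -0.0157 -0.4875  0.0613]
```

View pics/w1.png

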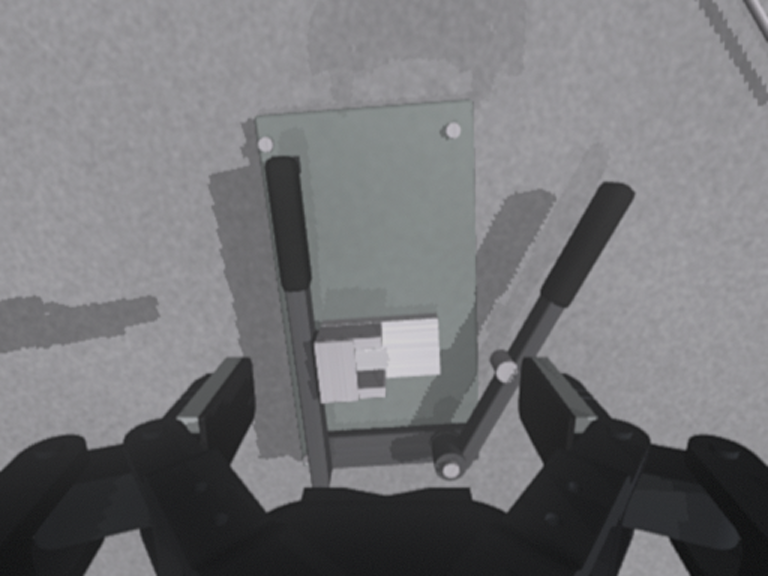

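The wrist view of the press (upside down relative to the top view) shows:
- light cover at (316–358, 340–403)
- white floor pad at (382–440, 317–377)
- pivot screw at (451,470)
- fixed grip at (288,220) and swinging grip at (590,245)

Next I'll fit the pose and check it with a zoomed overlay.

Run:
```python
from h import *
o,c=pickle.load(open('d1.pkl','rb'))
P=lambda uv,z:at(c,np.array(uv)/1.5,z,o)
e=P((472,100),12)-P((257,116),12);print('plate short edge',e.round(),np.degrees(np.arctan2(e[1],e[0])),np.linalg.norm(e))
e=P((476,420),12)-P((472,100),12);print('plate long',e.round(),np.degrees(np.arctan2(e[1],e[0])))
for n,uv,z in [('pivot',(451,470),56),('cov1',(316,342),58),('cov2',(355,340),58),('cov3',(321,403),58),('pad1',(382,320),25),('pad2',(438,317),25),('pad3',(440,375),25),('grip tip',(620,188),39)]: print(n,P(uv,z).round(1))
im=c['pixels'][195:325,190:345,::-1];cv2.imwrite('pics/w1z.png',cv2.resize(im,None,fx=5,fy=4.6,interpolation=cv2.INTER_CUBIC))
```

```text
plate short edge [ 28. 145.   0.] 79.20302013881614 147.7407618667162
plate long [243. -47.   0.] -10.9938805481091
pivot [700.3 137.8  56. ]
cov1 [575.9  71.4  58. ]
cov2 [581.2  97.4  58. ]
cov3 [621.2  61.1  58. ]
pad1 [583.5 115.3  25. ]
pad2 [591.8 156.3  25. ]
pad3 [638.6 147.2  25. ]
grip tip [529.3 291.7  39. ]
```

View pics/w1z.png

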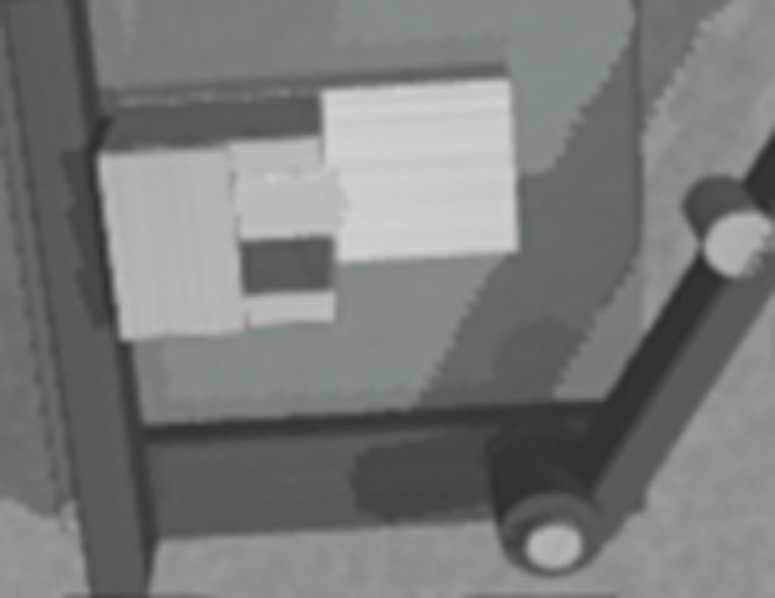

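```bash
python3 -m creep '[[0,0,1,-0.001,-0.03,0.003,-1],[0,0,2,-0.002,-0.07,0.006,-1],[0,0,3,-0.004,-0.11,0.01,-1],[0,0,4,-0.006,-0.15,0.015,-1],[0,0,5,-0.008,-0.19,0.02,-1],[0,0,6,-0.01,-0.23,0.025,-1],[0,0,7,-0.01,-0.27,0.03,-1],[0,0,8,-0.012,-0.31,0.035,-1],[0,0,9,-0.014,-0.34,0.04,-1],[0,0,9,-0.014,-0.36,0.045,-1]]'
python3 - <<'E'
from h import *; from cell import manip
o=manip.get_obs();print(delta(o,[430,-345,160],down(np.radians(65))))
E
```

```text
time_s: 2.7
position: [460.6, -222.6, 176.4]
tcp_rot: [0.001, 0.206, 0.979, -0.001]
contact_force: [1.1, 0.4, -0.1]
grip_width: 84.9
[-0.1364  0.1374  1.2293 -0.0213 -0.1244  0.0168]
```

Zoomed view: the near cheek top is at crop (231–320, 140–172), the far cheek top at (248–335, 293–325) and the cover at (103–243, 150–340). All are consistent with the description.

```bash
cat >> h.py <<'E'
def nest2w(p,q):
    x,y,a=p;q=np.atleast_2d(q);C,S=np.cos(a),np.sin(a)
    return np.c_[x+C*q[:,0]-S*q[:,1],y+S*q[:,0]+C*q[:,1],25+q[:,2]]
E
python3 - <<'E'
from h import *; from scipy.optimize import least_squares as ls
o,c=pickle.load(open('d1.pkl','rb'))
cr=[((333,293),(15,-12,30)),((335,322),(23,-12,30)),((320,172),(-15,-12,30)),((320,140),(-23,-12,30)),((103,152),(-23,-58,31)),((120,340),(23,-58,31)),((243,332),(23,-31,31)),((230,145),(-23,-31,31)),((553,545),(85,32,0))]
uv=np.array([(190+a[0]/5,195+a[1]/4.6) for a,_ in cr])-0.0
Q=np.array([b for _,b in cr],float)
def f(p):
    q=Q.copy();q[4:8,2]=30+p[3];q[8,2]=p[4]
    return (proj(c,nest2w(p[:3],q),o)-uv).ravel()
r=ls(f,[590,125,-.19,3,30],loss='soft_l1');print(r.x.round(3),np.degrees(r.x[2]));print(r.fun.reshape(-1,2).round(2).tolist())
np.save('nest.npy',r.x[:3])
# check pad and handle
print(((at(c,[190+340/5,195+260/4.6],25,o)-[*r.x[:2],25])@nest2w([0,0,r.x[2]],np.eye(3))[:,[0,1,2]].T).round(1))
a=.5;g=np.array([[85-205*np.cos(a)+19*np.sin(a),32+205*np.sin(a)+19*np.cos(a),14]]);print('handle_end',nest2w(r.x[:3],g),proj(c,nest2w(r.x[:3],g),o)*1.5)
E
python3 -m creep '[[0,0,0,-0.003,-0.03,0.003,-1],[0,0,0,-0.006,-0.06,0.006,-1],[0,0,1,-0.014,-0.09,0.01,-1],[0,0,1,-0.02,-0.11,0.015,-1],[0,0,1,-0.021,-0.124,0.017,-1],[0,0,1,-0.021,-0.124,0.017,-1],[0,0,1,-0.021,-0.124,0.017,-1],[0,0,1,-0.021,-0.124,0.017,-1],[0,0,1,-0.021,-0.124,0.017,-1],[0,0,1,-0.021,-0.124,0.017,-1]]'
python3 - <<'E'
from h import *; from cell import manip
o=manip.get_obs();c=manip.read_camera('wrist');pickle.dump((o,c),open('d2.pkl','wb'))
cv2.imwrite('pics/w2.png',cv2.resize(c['pixels'][:,:,::-1],None,fx=1.5,fy=1.5,interpolation=cv2.INTER_CUBIC))
E
```

```text
[ 6.10249e+02  1.22018e+02 -1.91000e-01  1.22400e+00  3.19050e+01] -10.933482781748927
[[0.03, -0.14], [0.13, 0.29], [0.67, 0.04], [0.13, -0.2], [-1.26, 0.38], [0.1, -0.52], [0.72, -0.26], [-0.41, 0.3], [-0.37, 0.07]]
[ 22.3 -11.    0. ]
handle_end [[553.88404181 282.57906792  39.        ]] [[610.66506136 227.62879402]]
time_s: 3.53
position: [430.3, -343.4, 160.1]
tcp_rot: [0.001, 0.214, 0.977, -0.001]
contact_force: [-0.9, 0.6, -0.0]
grip_width: 85.3
```

View pics/w2.png

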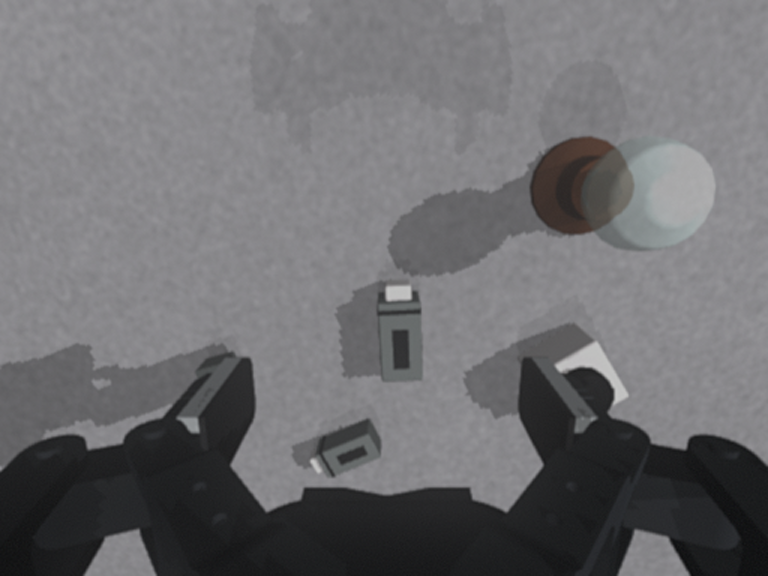

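The wrist view shows the largest holder at (400,343), with its white cap at (398,292) facing up-image (toward the robot). Top face corners are about (379,303), (419,303), (422,381) and (382,381). The switch is at (590,385) and the lamp at (590,185).

Run:
```python
from h import *; from scipy.optimize import least_squares as ls
o,c=pickle.load(open('d2.pkl','rb'))
uv=np.array([(379,303),(419,303),(422,381),(382,381)])/1.5
W=np.array([at(c,u,26,o) for u in uv]);print(W.round(1));print([np.linalg.norm(W[i]-W[i-1]).round(1) for i in range(4)])
Q=np.array([(26,13,1),(26,-13,1),(-26,-13,1),(-26,13,1)],float)
best=min((ls(lambda p:(proj(c,nest2w(p,s*Q*[1,1,s]),o)-uv).ravel(),[470,-355,2.7]) for s in(1,)),key=lambda r:r.cost)
p=best.x;print(p.round(2),np.degrees(p[2]),best.fun.round(2));np.save('hold.npy',p)
cap=p[:2]+35*np.array([np.cos(p[2]),np.sin(p[2])]);print('cap',cap,proj(c,[*cap,13],o)*1.5)
g=p[:2]+3*np.array([np.cos(p[2]),np.sin(p[2])])
print(delta(o,[*g,100],down(p[2]-np.pi/2)),g)
im=c['pixels'][170:275,210:320,::-1].copy();cv2.imwrite('pics/w2z.png',cv2.resize(im,None,fx=5,fy=5,interpolation=cv2.INTER_CUBIC))
```

```text
[[ 441.4 -353.1   26. ]
 [ 451.3 -331.5   26. ]
 [ 499.2 -350.3   26. ]
 [ 488.7 -373.1   26. ]]
[np.float64(51.4), np.float64(23.8), np.float64(51.4), np.float64(25.1)]
[ 470.18 -352.03    2.75] 157.45842531210707 [-1.04  0.21  1.42 -0.79  0.29 -0.1  -0.69  0.79]
cap [ 437.8538494  -338.61739406] [[398.31078525 282.23300221]]
[-0.132   0.1557 -2.1393 -0.0367  0.0089  0.0602] [ 467.40910087 -350.88471287]
```

View pics/w2z.png

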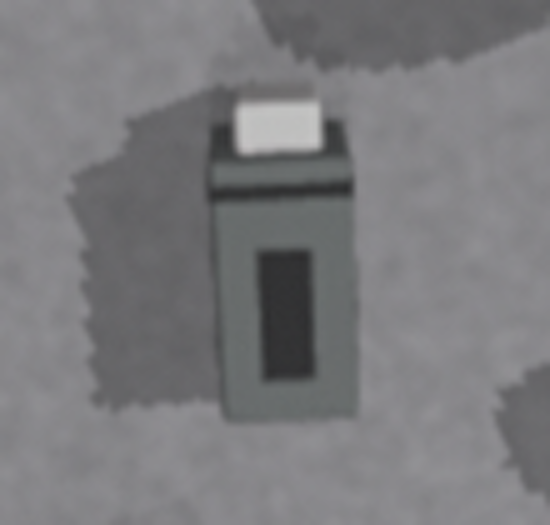

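```bash
python3 -m creep '[[0,0,-1,-0.018,0.004,0.02,-1],[0,0,-2,-0.036,0.009,0.04,-1],[0,0,-2,-0.036,0.009,0.06,-1],[0,0,-2,-0.036,0.009,0.08,-1],[0,0,-2,-0.036,0.009,0.1,-1],[0,0,-2,-0.036,0.009,0.11,-1],[0,0,-2,-0.036,0.009,0.118,-1],[0,0,-2,-0.036,0.009,0.12,-1],[0,0,-2,-0.036,0.009,0.12,-1],[0,0,-2,-0.036,0.009,0.12,-1]]' 40
python3 - <<'E'
from h import *; from cell import manip
o=manip.get_obs();p=np.load('hold.npy');c=manip.read_camera('wrist')
g=p[:2]+4*np.array([np.cos(p[2]),np.sin(p[2])]);print(delta(o,[*g,29],down(p[2]-np.pi/2)))
pickle.dump((o,c),open('d3.pkl','wb'));cv2.imwrite('pics/w3.png',cv2.resize(c['pixels'][:,:,::-1],None,fx=1.5,fy=1.5))
E
```

```text
time_s: 4.42
position: [467.4, -351.3, 41.1]
tcp_rot: [0.002, 0.197, 0.98, -0.002]
contact_force: [0.0, -0.5, 0.4]
grip_width: 85.9
[-0.1647  0.2567 -0.149   0.0012  0.0004  0.0121]
```

View pics/w3.png

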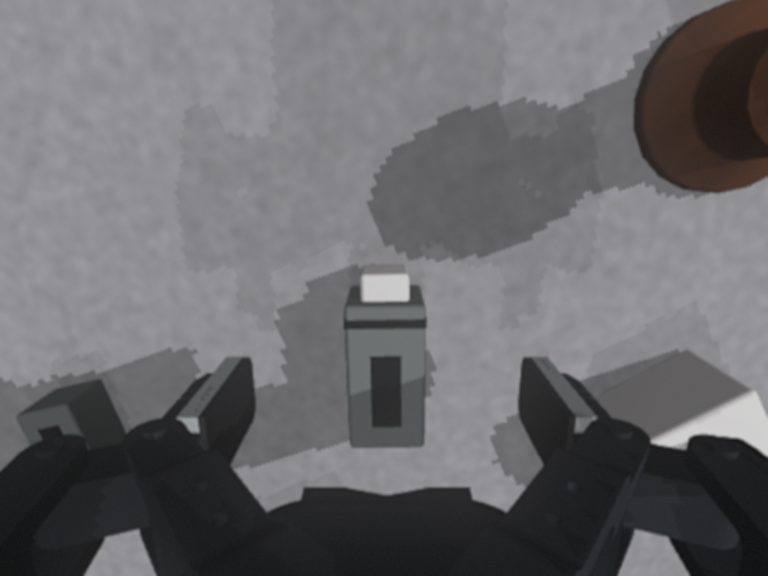

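The holder is centred between the jaws, with its top face at (345–426, 303–446). The jaws are clear of the switch and the smaller holder. I'll refine the pose and grasp.

Run:
```python
from h import *; from scipy.optimize import least_squares as ls
o,c=pickle.load(open('d3.pkl','rb'))
uv=np.array([(345,303),(426,303),(424.5,446),(349.5,446)])/1.5
Q=np.array([(26,13,1),(26,-13,1),(-26,-13,1),(-26,13,1)],float)
r=ls(lambda p:(proj(c,nest2w(p,Q),o)-uv).ravel(),[470,-352,2.74]);p=r.x
print(p.round(1),np.degrees(p[2]),r.fun.round(2));np.save('hold.npy',p)
g=p[:2]+4*np.array([np.cos(p[2]),np.sin(p[2])]);print(delta(o,[*g,29],down(p[2]-np.pi/2)))
```

```text
[ 469.1 -351.5    2.8] 157.79497542018385 [-0.53  0.21  0.67 -0.17 -0.03 -0.13 -0.12  0.12]
[-1.655e-01  2.562e-01 -4.856e-01  2.400e-03  4.000e-04  1.210e-02]
```

```bash
python3 -m creep '[[0,0,-0.5,0.001,0,0.006,-1],[0,0,-0.5,0.002,0,0.012,-1],[0,0,-0.5,0.002,0,0.012,-1],[0,0,-0.5,0.002,0,0.012,0],[0,0,-0.5,0.002,0,0.012,1],[0,0,-0.5,0.002,0,0.012,1],[0,0,-0.5,0.002,0,0.012,1],[0,0,-0.5,0.002,0,0.012,1],[0,0,-0.5,0.002,0,0.012,1],[0,0,-0.5,0.002,0,0.012,1]]' 40; python3 -m creep '[[0,0,0,0,0,0,1],[0,0,0,0,0,0,1],[0,0,0,0,0,0,1],[0,0,0,0,0,0,1],[0,0,0,0,0,0,1],[0,0,0,0,0,-0.02,1],[0,0,0,0,0,-0.05,1],[0,0,0,0,0,-0.08,1],[0,0,0,0,0,-0.11,1],[0,0,0,0,0,-0.14,1]]' 40
python3 - <<'E'
from h import *; from cell import manip
o=manip.get_obs();p=np.load('hold.npy');n=np.load('nest.npy')
print(o['position'],o['contact_force'],o['grip_width'],o['q'])
P=nest2w(n,[0,4,0])[0];P[2]=180
print(delta(o,P,down(n[2])),P)
E
```

```text
time_s: 5.3
position: [465.9, -350.8, 29.6]
tcp_rot: [0.002, 0.192, 0.981, -0.002]
contact_force: [0.0, 0.5, 1.5]
grip_width: 25.4
time_s: 6.13
position: [464.8, -349.7, 170.4]
tcp_rot: [0.002, 0.192, 0.981, -0.002]
contact_force: [0.3, -0.7, -1.1]
grip_width: 25.0
[ 464.84282564 -349.69308817  170.40094977] [ 0.34206127 -0.71900428 -1.12813478] 24.952890948430607 [-6.63929018e-01  3.93702657e-01  1.68018113e+00 -1.82102708e-03
  1.06299682e+00 -1.84648563e+00]
[ 2.62000e-02  3.07600e-01  7.87393e+01  4.43000e-02  4.95600e-01
 -1.12000e-02] [611.00761291 125.94496288 180.        ]
```

```bash
python3 -m creep '[[0,0,4,0.002,0.02,-0.002,1],[0,0,9,0.004,0.05,-0.004,1],[0,0,14,0.007,0.08,-0.006,1],[0,0,19,0.01,0.11,-0.008,1],[0,0,24,0.013,0.145,-0.01,1],[0,0,29,0.016,0.18,-0.01,1],[0,0,34,0.019,0.215,-0.01,1],[0,0,39,0.022,0.25,-0.01,1],[0,0,44,0.025,0.28,-0.01,1],[0,0,48,0.028,0.3,-0.01,1]]'
python3 - <<'E'
from h import *; from cell import manip
o=manip.get_obs();n=np.load('nest.npy');P=nest2w(n,[0,4,0])[0];P[2]=150
print(delta(o,P,down(n[2])),o['grip_width'])
E
```

```text
time_s: 6.97
position: [552.5, -58.5, 178.9]
tcp_rot: [0.002, 0.576, 0.818, -0.001]
contact_force: [0.4, -0.2, -0.1]
grip_width: 25.2
[1.05600e-01 1.94600e-01 3.06092e+01 1.54000e-01 1.17200e-01 2.85000e-02] 25.1794653786997
```

```bash
python3 -m creep '[[0,0,5,0.03,0.023,0.003,1],[0,0,10,0.055,0.042,0.006,1],[0,0,15,0.08,0.061,0.01,1],[0,0,20,0.105,0.08,0.015,1],[0,0,25,0.13,0.1,0.02,1],[0,0,29,0.145,0.11,0.025,1],[0,0,30.6,0.154,0.117,0.0285,1],[0,0,30.6,0.154,0.117,0.0285,1],[0,0,30.6,0.154,0.117,0.0285,1],[0,0,30.6,0.154,0.117,0.0285,1]]'
python3 - <<'E'
from h import *; from cell import manip
o=manip.get_obs();n=np.load('nest.npy');P=nest2w(n,[0,4,0])[0];P[2]=54
print(delta(o,P,down(n[2])),o['grip_width'])
c=manip.read_camera('wrist');pickle.dump((o,c),open('d4.pkl','wb'));cv2.imwrite('pics/w4.png',cv2.resize(c['pixels'][:,:,::-1],None,fx=1.5,fy=1.5))
E
```

```text
time_s: 7.8
position: [610.4, 125.0, 149.8]
tcp_rot: [0.002, 0.771, 0.637, -0.001]
contact_force: [-0.5, -0.2, -1.6]
grip_width: 25.3
[1.124e-01 2.024e-01 2.970e-02 1.300e-03 2.000e-04 9.580e-02] 25.343475964524647
```

View pics/w4.png

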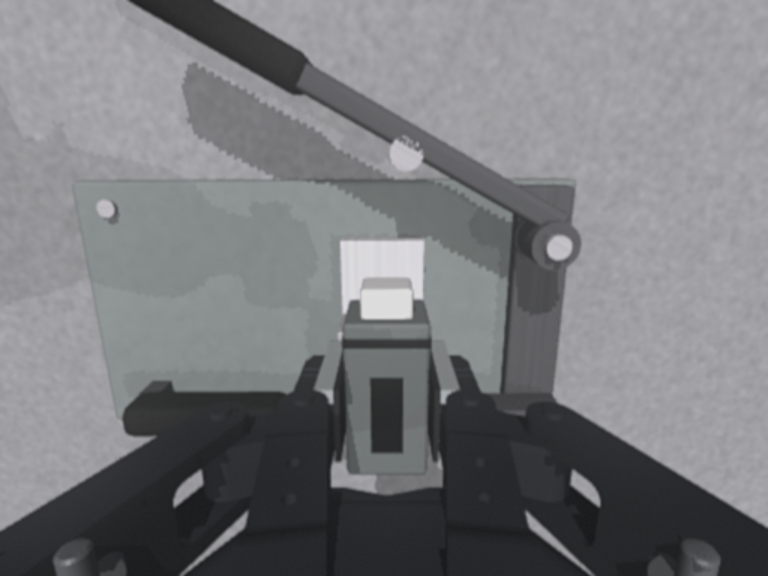

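The holder is held square with its cap toward the swinging handle. The pad is at (341–424, 240). The holder's top face spans about (344–430, 320) to (347–427, 472).

Run:
```python
from h import *; from scipy.optimize import least_squares as ls
o,c=pickle.load(open('d4.pkl','rb'));n=np.load('nest.npy')
Rn=np.array([[np.cos(n[2]),-np.sin(n[2])],[np.sin(n[2]),np.cos(n[2])]])
zt=o['position'][2]-29.6+26
for u in [(344,320),(430,320),(427,472),(347,472)]: print('top',((at(c,np.array(u)/1.5,zt,o)[:2]-n[:2])@Rn).round(1))
for u in [(341,240),(424,240)]: print('pad',((at(c,np.array(u)/1.5,25,o)[:2]-n[:2])@Rn).round(1))
print('pivot',proj(c,nest2w(n,[85,32,31.9]),o)*1.5, 'tcp',((o['position'][:2]-n[:2])@Rn).round(1))
```

```text
top [-11.2  27.3]
top [13.8 27.3]
top [ 14.2 -24.7]
top [-11.5 -24.7]
pad [-23.6  29.6]
pad [22.1 29.6]
pivot [[560.43158551 246.61931428]] tcp [-0.4  3. ]
```

```bash
python3 -m creep '[[0,0,0,0,-0.0005,0.015,1],[0,0,0,0,-0.0005,0.03,1],[0,0,0,0,-0.0005,0.045,1],[0,0,0,0,-0.0005,0.055,1],[0,0,0,0,-0.0005,0.06,1],[0,0,0,0,-0.0005,0.064,1],[0,0,0,0,-0.0005,0.068,1],[0,0,0,0,-0.0005,0.072,1],[0,0,0,0,-0.0005,0.076,1],[0,0,0,0,-0.0005,0.08,1]]'
cat > st.py <<'E'
from h import *; from cell import manip
o=manip.get_obs();n=np.load('nest.npy')
Rn=np.array([[np.cos(n[2]),-np.sin(n[2])],[np.sin(n[2]),np.cos(n[2])]])
print('t',round(o['time_s'],2),'nest',((o['position'][:2]-n[:2])@Rn).round(1),'z',o['position'][2].round(1),'Fnest',(o['contact_force'][:2]@Rn).round(1),o['contact_force'][2].round(1),'tau',np.round(o['wrist_torque'],2),'w',round(o['grip_width'],1))
E
python3 st.py
```

```text
time_s: 8.68
position: [610.1, 124.7, 70.0]
tcp_rot: [0.002, 0.771, 0.636, -0.0]
contact_force: [-2.1, -0.4, -0.2]
grip_width: 25.0
t 8.68 nest [-0.7  2.6] z 70.0 Fnest [-2.  -0.8] -0.2 tau [ 0.06  0.31 -0.08] w 25.0
```

```bash
python3 -m creep '[[0,0,0,0,-0.0005,0,1],[0,0,0,0,-0.001,0,1],[0,0,0,0,-0.001,0.002,1],[0,0,0,0,-0.001,0.004,1],[0,0,0,0,-0.001,0.006,1],[0,0,0,0,-0.001,0.008,1],[0,0,0,0,-0.001,0.01,1],[0,0,0,0,-0.001,0.012,1],[0,0,0,0,-0.001,0.013,1],[0,0,0,0,-0.001,0.014,1]]' >/dev/null; python3 st.py
```

```text
t 9.52 nest [-1.7  2.5] z 55.8 Fnest [-0.4  0. ] -0.7 tau [-0.03  0.04 -0.01] w 25.2
```

```bash
python3 -m creep '[[0,0,0,0,0,0.0003,1],[0,0,0,0,0,0.0006,1],[0,0,0,0,0,0.0009,1],[0,0,0,0,0,0.0012,1],[0,0,0,0,0,0.0012,1],[0,0,0,0,0,0.0012,1],[0,0,0,0,0,0.0012,1],[0,0,0,0,0,0.0012,1],[0,0,0,0,0,0.0012,1],[0,0,0,0,0,0.0012,1]]' >/dev/null; python3 st.py
```

```text
t 10.35 nest [-1.6  2.5] z 54.7 Fnest [-0.8  0.9] -1.3 tau [-0.   -0.01  0.01] w 25.2
```

```bash
python3 -m creep '[[0,0,0,0,0,0.0002,1],[0,0,0,0,0,0.0004,1],[0,0,0,0,0,0.0006,1],[0,0,0,0,0,0.0008,1],[0,0,0,0,0,0.001,1],[0,0,0,0,0,0.001,1],[0,0,0,0,0,0.001,1],[0,0,0,0,0,0.001,1],[0,0,0,0,0,0.001,1],[0,0,0,0,0,0.001,1]]' >/dev/null; python3 st.py
```

```text
t 11.18 nest [-1.6  2.6] z 54.6 Fnest [-1.4 -1.7] 5.2 tau [-0.13  0.48 -0.  ] w 25.5
```

```bash
python3 -m creep '[[0,0,0,0,0,0,0],[0,0,0,0,0,0,0],[0,0,0,0,0,0,0],[0,0,0,0,0,0,0],[0,0,0,0,0,0,0],[0,0,0,0,0,-0.005,0],[0,0,0,0,0,-0.03,0],[0,0,0,0,0,-0.06,0],[0,0,0,0,0,-0.09,0],[0,0,0,0,0,-0.11,0]]'
python3 - <<'E'
import st
from st import *
c=manip.read_camera('wrist');pickle.dump((o,c),open('d5.pkl','wb'));cv2.imwrite('pics/w5.png',cv2.resize(c['pixels'][:,:,::-1],None,fx=1.5,fy=1.5))
E
```

```text
time_s: 12.02
position: [609.8, 125.4, 167.8]
tcp_rot: [0.003, 0.771, 0.636, 0.001]
contact_force: [0.2, 0.5, -0.4]
grip_width: 42.6
t 12.02 nest [-1.   3.2] z 167.8 Fnest [0.1 0.5] -0.4 tau [-0.    0.   -0.04] w 42.6
```

View pics/w5.png

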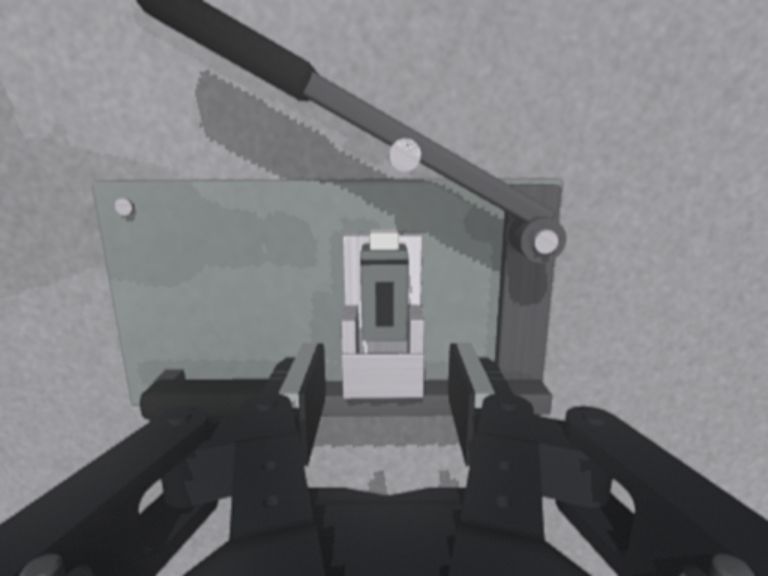

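The holder sits centred in the pocket at about (384,300), its cap at (384,240) facing the handle, which is still open. Next, shut the gripper and go to the outside of the handle grip.

```bash
cat > hd.py <<'E'
from st import *
def tgt(a,off,z):
    P=nest2w(n,[85-205*np.cos(a)+(30+off)*np.sin(a),32+205*np.sin(a)+(30+off)*np.cos(a),z-25])[0]
    return delta(o,P,down(n[2]-a))
E
python3 -c "
from hd import *
print(tgt(.5,25,165),tgt(.5,25,52))"
python3 -m creep '[[0,0,0,0,0,0,1],[0,0,0,0,0,0,1],[0,0,5,0.02,-0.01,0,1],[0,0,10,0.04,-0.02,0,1],[0,0,15,0.07,-0.035,0,1],[0,0,20,0.1,-0.05,0,1],[0,0,24,0.12,-0.06,0,1],[0,0,27,0.14,-0.065,0,1],[0,0,28.5,0.15,-0.07,0,1],[0,0,28.5,0.155,-0.07,0,1]]' 20
python3 -c "
from hd import *
print(tgt(.5,25,165),tgt(.5,25,52))"
```

```text
t 12.07 nest [0.7 4. ] z 171.6 Fnest [ 1.  -0.2] 1.5 tau [ 0.01 -0.07 -0.04] w 42.6
[ 6.98200e-01 -2.36200e-01  2.86421e+01  1.74500e-01 -6.94000e-02
  5.90000e-03] [ 0.6982 -0.2362 28.6421  0.1744 -0.0708  0.1189]
time_s: 12.9
position: [570.9, 292.8, 169.1]
tcp_rot: [0.003, 0.904, 0.428, 0.004]
contact_force: [-0.6, 0.1, 0.6]
grip_width: -0.1
t 12.9 nest [-71.  160.2] z 169.1 Fnest [-0.6  0. ] 0.6 tau [-0.01 -0.05  0.  ] w -0.1
[ 0.5094 -0.2347  0.2463  0.0173 -0.0066  0.0041] [ 0.5094 -0.2347  0.2463  0.0168 -0.0076  0.1171]
```

```bash
python3 -m creep '[[0.5,-0.2,0,0.01,-0.004,0.005,1],[0.5,-0.2,0,0.017,-0.007,0.02,1],[0.5,-0.2,0,0.017,-0.007,0.04,1],[0.5,-0.2,0,0.017,-0.007,0.06,1],[0.5,-0.2,0,0.017,-0.007,0.08,1],[0.5,-0.2,0,0.017,-0.007,0.1,1],[0.5,-0.2,0,0.017,-0.007,0.112,1],[0.5,-0.2,0,0.017,-0.0075,0.117,1],[0.5,-0.2,0,0.017,-0.0075,0.117,1],[0.5,-0.2,0,0.017,-0.0075,0.117,1]]'
python3 - <<'E'
from hd import *
print(tgt(.5,0,52))
c=manip.read_camera('wrist');pickle.dump((o,c),open('d6.pkl','wb'));cv2.imwrite('pics/w6.png',cv2.resize(c['pixels'][:,:,::-1],None,fx=1.5,fy=1.5))
E
```

```text
time_s: 13.73
position: [577.5, 310.4, 52.3]
tcp_rot: [-0.0, 0.904, 0.428, 0.001]
contact_force: [0.1, 0.3, 0.6]
grip_width: 0.1
t 13.73 nest [-67.9 178.8] z 52.3 Fnest [0.1 0.3] 0.6 tau [-0.03  0.02 -0.02] w 0.1
[ 0.0169 -0.0586  0.2371 -0.0255 -0.0006  0.0003]
```

View pics/w6.png

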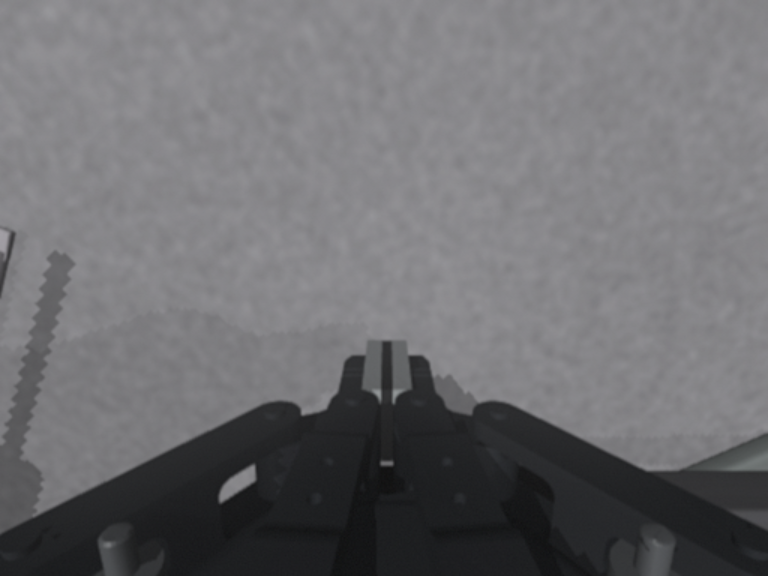

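The image shows only bench and the closed fingers, with the screwdriver well off to the left at (10,230). I can approach.

```bash
python3 -m creep '[[0,0,0,-0.005,0,0,1],[0,0,0,-0.01,0,0,1],[0,0,0,-0.014,0,0,1],[0,0,0,-0.017,0,0,1],[0,0,0,-0.02,0,0,1],[0,0,0,-0.022,-0.0005,0,1],[0,0,0,-0.0235,-0.0005,0,1],[0,0,0,-0.025,-0.0005,0,1],[0,0,0,-0.026,-0.0005,0,1],[0,0,0,-0.027,-0.0005,0,1]]' >/dev/null
cat >> hd.py <<'E'
r=rot(o);F=r.inv().apply(o['contact_force']);yaw=r.as_matrix()[:,1];a=n[2]-np.arctan2(yaw[1],yaw[0])
pv=nest2w(n,[85,32,14])[0];d=r.inv().apply(o['position']-pv)
print('Ftool',F.round(1),'a(tool)',a.round(4),'TCP from pivot, tool xy',d.round(1)[:2])
import sys
if len(sys.argv)>1 and np.hypot(*F[:2])>float(sys.argv[1]): sys.exit('STOP')
E
python3 hd.py 6 && python3 -m creep '[[0,0,-1,-0.0036,-0.0005,0,1],[0,0,-2,-0.0072,-0.0009,0,1],[0,0,-3,-0.0108,-0.0013,0,1],[0,0,-4,-0.0144,-0.0016,0,1],[0,0,-5,-0.018,-0.0018,0,1],[0,0,-6,-0.0216,-0.002,0,1],[0,0,-7,-0.0252,-0.0021,0,1],[0,0,-8,-0.0288,-0.0022,0,1],[0,0,-9,-0.0324,-0.0022,0,1],[0,0,-10,-0.0361,-0.0021,0,1]]' >/dev/null; python3 hd.py
```

```text
t 14.62 nest [-81.  155.5] z 52.9 Fnest [-0.4  0.5] 0.3 tau [ 0.    0.03 -0.05] w -0.2
Ftool [ 0.3 -0.6 -0.3] a(tool) 0.4958 TCP from pivot, tool xy [  29.7 -204.7]
t 15.45 nest [-100.2  124.5] z 52.9 Fnest [0.1 0.9] 0.3 tau [ 0.09 -0.01  0.02] w 0.1
Ftool [ 0.9 -0.2 -0.3] a(tool) 0.3195 TCP from pivot, tool xy [  29.7 -204.8]
```

```bash
python3 -m creep '[[0,0,-0.5,-0.0018,-0.0003,0,1],[0,0,-1,-0.0036,-0.0005,0,1],[0,0,-1.5,-0.0054,-0.0007,0,1],[0,0,-2,-0.0072,-0.0009,0,1],[0,0,-2.5,-0.009,-0.0011,0,1],[0,0,-3,-0.0108,-0.0013,0,1],[0,0,-3.5,-0.0126,-0.0014,0,1],[0,0,-4,-0.0144,-0.0016,0,1],[0,0,-4.5,-0.0162,-0.0017,0,1],[0,0,-5,-0.018,-0.0018,0,1]]' >/dev/null; python3 hd.py 3 && python3 -m creep '[[0,0,-0.3,-0.0011,-0.0002,0,1],[0,0,-0.6,-0.0021,-0.0003,0,1],[0,0,-0.9,-0.0032,-0.0005,0,1],[0,0,-1.2,-0.0043,-0.0006,0,1],[0,0,-1.5,-0.0054,-0.0007,0,1],[0,0,-1.8,-0.0064,-0.0008,0,1],[0,0,-2.1,-0.0075,-0.0009,0,1],[0,0,-2.4,-0.0086,-0.001,0,1],[0,0,-2.7,-0.0097,-0.0012,0,1],[0,0,-3,-0.0108,-0.0013,0,1]]' >/dev/null; python3 hd.py 3
```

```text
t 16.28 nest [-107.6  107.8] z 52.8 Fnest [-1.1  1. ] 0.5 tau [ 0.14 -0.02 -0.03] w -0.1
Ftool [ 0.8 -1.3 -0.5] a(tool) 0.2314 TCP from pivot, tool xy [  29.6 -204.9]
t 17.12 nest [-111.4   97.5] z 52.8 Fnest [-0.4  0.9] 0.4 tau [ 0.1  -0.05 -0.03] w 0.0
Ftool [ 0.8 -0.5 -0.4] a(tool) 0.1784 TCP from pivot, tool xy [  29.6 -204.8]
```

```bash
for k in 1; do python3 -m creep '[[0,0,-0.2,-0.0007,-0.0001,0,1],[0,0,-0.4,-0.0014,-0.0002,0,1],[0,0,-0.6,-0.0021,-0.0003,0,1],[0,0,-0.8,-0.0029,-0.0004,0,1],[0,0,-1,-0.0036,-0.0005,0,1],[0,0,-1.2,-0.0043,-0.0006,0,1],[0,0,-1.4,-0.005,-0.0007,0,1],[0,0,-1.6,-0.0057,-0.0008,0,1],[0,0,-1.8,-0.0064,-0.0008,0,1],[0,0,-2,-0.0072,-0.0009,0,1]]' >/dev/null; done; python3 hd.py 3 && python3 -m creep '[[0,0,-0.2,-0.0007,-0.0001,0,1],[0,0,-0.4,-0.0014,-0.0002,0,1],[0,0,-0.6,-0.0021,-0.0003,0,1],[0,0,-0.8,-0.0029,-0.0004,0,1],[0,0,-1,-0.0036,-0.0005,0,1],[0,0,-1.2,-0.0043,-0.0006,0,1],[0,0,-1.4,-0.005,-0.0007,0,1],[0,0,-1.6,-0.0057,-0.0008,0,1],[0,0,-1.8,-0.0064,-0.0008,0,1],[0,0,-2,-0.0072,-0.0009,0,1]]' >/dev/null; python3 hd.py 3
```

```text
t 17.95 nest [-113.6   90.5] z 52.8 Fnest [-0.9  1.8] 1.0 tau [ 0.1   0.07 -0.  ] w 0.1
Ftool [ 1.6 -1.2 -1. ] a(tool) 0.1432 TCP from pivot, tool xy [  29.6 -204.9]
t 18.78 nest [-115.5   83.5] z 52.8 Fnest [-1.1  1.3] 0.1 tau [ 0.15 -0.02  0.04] w -0.2
Ftool [ 1.2 -1.2 -0.1] a(tool) 0.108 TCP from pivot, tool xy [  29.6 -204.9]
```

```bash
python3 -m creep '[[0,0,-0.1,-0.0004,0,0,1],[0,0,-0.2,-0.0007,-0.0001,0,1],[0,0,-0.3,-0.0011,-0.0001,0,1],[0,0,-0.4,-0.0014,-0.0002,0,1],[0,0,-0.5,-0.0018,-0.0002,0,1],[0,0,-0.6,-0.0021,-0.0003,0,1],[0,0,-0.7,-0.0025,-0.0003,0,1],[0,0,-0.8,-0.0029,-0.0004,0,1],[0,0,-0.9,-0.0032,-0.0004,0,1],[0,0,-1,-0.0036,-0.0005,0,1]]' >/dev/null; python3 hd.py 4 && python3 -m creep '[[0,0,-0.1,-0.0004,0,0,1],[0,0,-0.2,-0.0007,-0.0001,0,1],[0,0,-0.3,-0.0011,-0.0001,0,1],[0,0,-0.4,-0.0014,-0.0002,0,1],[0,0,-0.5,-0.0018,-0.0002,0,1],[0,0,-0.6,-0.0021,-0.0003,0,1],[0,0,-0.7,-0.0025,-0.0003,0,1],[0,0,-0.8,-0.0029,-0.0004,0,1],[0,0,-0.9,-0.0032,-0.0004,0,1],[0,0,-1,-0.0036,-0.0005,0,1]]' >/dev/null; python3 hd.py 4 && python3 -m creep '[[0,0,-0.1,-0.0004,0,0,1],[0,0,-0.2,-0.0007,-0.0001,0,1],[0,0,-0.3,-0.0011,-0.0001,0,1],[0,0,-0.4,-0.0014,-0.0002,0,1],[0,0,-0.5,-0.0018,-0.0002,0,1],[0,0,-0.6,-0.0021,-0.0003,0,1],[0,0,-0.7,-0.0025,-0.0003,0,1],[0,0,-0.8,-0.0029,-0.0004,0,1],[0,0,-0.9,-0.0032,-0.0004,0,1],[0,0,-1,-0.0036,-0.0005,0,1]]' >/dev/null; python3 hd.py 4
```

```text
t 19.62 nest [-116.3   79.9] z 52.7 Fnest [0.8 1.3] -0.1 tau [ 0.17 -0.01 -0.02] w -0.2
Ftool [1.3 0.6 0.2] a(tool) 0.0904 TCP from pivot, tool xy [  29.6 -204.8]
t 20.45 nest [-117.2   76.4] z 52.8 Fnest [-0.8  1.7] -0.7 tau [0.17 0.02 0.  ] w 0.0
Ftool [ 1.6 -1.   0.7] a(tool) 0.0727 TCP from pivot, tool xy [  29.6 -204.8]
t 21.28 nest [-117.9   72.8] z 52.7 Fnest [-0.2  1.3] -0.2 tau [ 0.21  0.01 -0.03] w 0.4
Ftool [ 1.3 -0.3  0.2] a(tool) 0.0551 TCP from pivot, tool xy [  29.6 -204.8]
```

```bash
python3 -m creep '[[0,0,-0.1,-0.0004,0,0,1],[0,0,-0.2,-0.0007,-0.0001,0,1],[0,0,-0.3,-0.0011,-0.0001,0,1],[0,0,-0.4,-0.0014,-0.0002,0,1],[0,0,-0.5,-0.0018,-0.0002,0,1],[0,0,-0.6,-0.0021,-0.0003,0,1],[0,0,-0.7,-0.0025,-0.0003,0,1],[0,0,-0.8,-0.0029,-0.0004,0,1],[0,0,-0.9,-0.0032,-0.0004,0,1],[0,0,-1,-0.0036,-0.0005,0,1]]' >/dev/null; python3 hd.py 4 && python3 -m creep '[[0,0,-0.1,-0.0004,0,0,1],[0,0,-0.2,-0.0007,-0.0001,0,1],[0,0,-0.3,-0.0011,-0.0001,0,1],[0,0,-0.4,-0.0014,-0.0002,0,1],[0,0,-0.5,-0.0018,-0.0002,0,1],[0,0,-0.6,-0.0021,-0.0003,0,1],[0,0,-0.7,-0.0025,-0.0003,0,1],[0,0,-0.8,-0.0029,-0.0004,0,1],[0,0,-0.9,-0.0032,-0.0004,0,1],[0,0,-1,-0.0036,-0.0005,0,1]]' >/dev/null; python3 hd.py 4 && python3 -m creep '[[0,0,-0.1,-0.0004,0,0,1],[0,0,-0.2,-0.0007,-0.0001,0,1],[0,0,-0.3,-0.0011,-0.0001,0,1],[0,0,-0.4,-0.0014,-0.0002,0,1],[0,0,-0.5,-0.0018,-0.0002,0,1],[0,0,-0.6,-0.0021,-0.0003,0,1],[0,0,-0.7,-0.0025,-0.0003,0,1],[0,0,-0.8,-0.0029,-0.0004,0,1],[0,0,-0.9,-0.0032,-0.0004,0,1],[0,0,-1,-0.0036,-0.0005,0,1]]' >/dev/null; python3 hd.py 4
```

```text
t 22.12 nest [-118.6   69.2] z 52.7 Fnest [-0.1  1.3] -0.5 tau [ 0.17  0.01 -0.02] w 0.2
Ftool [ 1.3 -0.2  0.5] a(tool) 0.0375 TCP from pivot, tool xy [  29.6 -204.8]
t 22.95 nest [-119.2   65.6] z 52.7 Fnest [0.3 1. ] -0.6 tau [ 0.2  -0.01  0.01] w 0.1
Ftool [1.  0.3 0.6] a(tool) 0.0198 TCP from pivot, tool xy [  29.6 -204.8]
t 23.78 nest [-119.7   62. ] z 52.7 Fnest [-1.2  1.6] 0.8 tau [ 0.1   0.08 -0.03] w 0.5
Ftool [ 1.6 -1.2 -0.8] a(tool) 0.0022 TCP from pivot, tool xy [  29.6 -204.8]
```

```bash
python3 -m creep '[[0,0,-0.1,-0.0004,0,0,1],[0,0,-0.2,-0.0007,-0.0001,0,1],[0,0,-0.3,-0.0011,-0.0001,0,1],[0,0,-0.4,-0.0014,-0.0002,0,1],[0,0,-0.5,-0.0018,-0.0002,0,1],[0,0,-0.6,-0.0021,-0.0003,0,1],[0,0,-0.7,-0.0025,-0.0003,0,1],[0,0,-0.8,-0.0029,-0.0004,0,1],[0,0,-0.9,-0.0032,-0.0004,0,1],[0,0,-1,-0.0036,-0.0005,0,1]]' >/dev/null; python3 hd.py 4 && python3 -m creep '[[0,0,-0.1,-0.0004,0,0,1],[0,0,-0.2,-0.0007,-0.0001,0,1],[0,0,-0.3,-0.0011,-0.0001,0,1],[0,0,-0.4,-0.0014,-0.0002,0,1],[0,0,-0.5,-0.0018,-0.0002,0,1],[0,0,-0.6,-0.0021,-0.0003,0,1],[0,0,-0.7,-0.0025,-0.0003,0,1],[0,0,-0.8,-0.0029,-0.0004,0,1],[0,0,-0.9,-0.0032,-0.0004,0,1],[0,0,-1,-0.0036,-0.0005,0,1]]' >/dev/null; python3 hd.py 4 && python3 -m creep '[[0,0,-0.1,-0.0004,0,0,1],[0,0,-0.2,-0.0007,-0.0001,0,1],[0,0,-0.3,-0.0011,-0.0001,0,1],[0,0,-0.4,-0.0014,-0.0002,0,1],[0,0,-0.5,-0.0018,-0.0002,0,1],[0,0,-0.6,-0.0021,-0.0003,0,1],[0,0,-0.7,-0.0025,-0.0003,0,1],[0,0,-0.8,-0.0029,-0.0004,0,1],[0,0,-0.9,-0.0032,-0.0004,0,1],[0,0,-1,-0.0036,-0.0005,0,1]]' >/dev/null; python3 hd.py 4
```

```text
t 24.62 nest [-120.2   58.4] z 52.7 Fnest [-0.7  1.7] 0.6 tau [ 0.22 -0.    0.02] w -0.1
Ftool [ 1.7 -0.7 -0.6] a(tool) -0.0154 TCP from pivot, tool xy [  29.6 -204.8]
t 25.45 nest [-120.6   54.8] z 52.7 Fnest [0.6 0.4] 0.4 tau [0.19 0.01 0.03] w 0.2
Ftool [ 0.4  0.6 -0.4] a(tool) -0.0331 TCP from pivot, tool xy [  29.6 -204.7]
t 26.28 nest [-121.    51.1] z 52.7 Fnest [-0.3  1.2] 1.0 tau [0.16 0.12 0.01] w 0.1
Ftool [ 1.2 -0.2 -1. ] a(tool) -0.0507 TCP from pivot, tool xy [  29.6 -204.7]
```

```bash
python3 -m creep '[[0,0,-0.1,-0.0004,0,0,1],[0,0,-0.2,-0.0007,-0.0001,0,1],[0,0,-0.3,-0.0011,-0.0001,0,1],[0,0,-0.4,-0.0014,-0.0002,0,1],[0,0,-0.5,-0.0018,-0.0002,0,1],[0,0,-0.6,-0.0021,-0.0003,0,1],[0,0,-0.7,-0.0025,-0.0003,0,1],[0,0,-0.8,-0.0029,-0.0004,0,1],[0,0,-0.9,-0.0032,-0.0004,0,1],[0,0,-1,-0.0036,-0.0005,0,1]]' >/dev/null; python3 hd.py 4 && python3 -m creep '[[0,0,-0.1,-0.0004,0,0,1],[0,0,-0.2,-0.0007,-0.0001,0,1],[0,0,-0.3,-0.0011,-0.0001,0,1],[0,0,-0.4,-0.0014,-0.0002,0,1],[0,0,-0.5,-0.0018,-0.0002,0,1],[0,0,-0.6,-0.0021,-0.0003,0,1],[0,0,-0.7,-0.0025,-0.0003,0,1],[0,0,-0.8,-0.0029,-0.0004,0,1],[0,0,-0.9,-0.0032,-0.0004,0,1],[0,0,-1,-0.0036,-0.0005,0,1]]' >/dev/null; python3 hd.py 4
```

```text
t 27.12 nest [-121.3   47.5] z 52.7 Fnest [-1.3  1.1] 0.2 tau [0.15 0.02 0.03] w -0.1
Ftool [ 1.2 -1.2 -0.2] a(tool) -0.0684 TCP from pivot, tool xy [  29.6 -204.7]
t 27.95 nest [-121.5   43.8] z 52.7 Fnest [-1.5  1.4] 0.4 tau [0.22 0.08 0.01] w 0.2
Ftool [ 1.6 -1.4 -0.4] a(tool) -0.0861 TCP from pivot, tool xy [  29.6 -204.7]
```

```bash
python3 -m creep '[[0,0,-0.1,-0.0004,0,0,1],[0,0,-0.2,-0.0007,-0.0001,0,1],[0,0,-0.3,-0.0011,-0.0001,0,1],[0,0,-0.4,-0.0014,-0.0002,0,1],[0,0,-0.5,-0.0018,-0.0002,0,1],[0,0,-0.6,-0.0021,-0.0003,0,1],[0,0,-0.7,-0.0025,-0.0003,0,1],[0,0,-0.8,-0.0029,-0.0004,0,1],[0,0,-0.9,-0.0032,-0.0004,0,1],[0,0,-1,-0.0036,-0.0005,0,1]]' >/dev/null; python3 hd.py 4 && python3 -m creep '[[0,0,-0.1,-0.0004,0,0,1],[0,0,-0.2,-0.0007,-0.0001,0,1],[0,0,-0.3,-0.0011,-0.0001,0,1],[0,0,-0.4,-0.0014,-0.0002,0,1],[0,0,-0.5,-0.0018,-0.0002,0,1],[0,0,-0.6,-0.0021,-0.0003,0,1],[0,0,-0.7,-0.0025,-0.0003,0,1],[0,0,-0.8,-0.0029,-0.0004,0,1],[0,0,-0.9,-0.0032,-0.0004,0,1],[0,0,-1,-0.0036,-0.0005,0,1]]' >/dev/null; python3 hd.py 4
```

```text
t 28.78 nest [-121.7   40.2] z 52.7 Fnest [-0.1  0.5] 0.1 tau [ 0.12  0.05 -0.01] w 0.3
Ftool [ 0.5 -0.  -0.1] a(tool) -0.1036 TCP from pivot, tool xy [  29.6 -204.7]
t 29.62 nest [-121.8   37.7] z 52.7 Fnest [-2.4  6.9] -1.2 tau [ 1.34  0.11 -0.03] w -0.2
Ftool [ 7.2 -1.6  1.2] a(tool) -0.1203 TCP from pivot, tool xy [  30.5 -204.6]STOP
```

```bash
python3 -m creep '[[0,0,0,-0.001,0,0,1],[0,0,-0.05,-0.0012,0,0,1],[0,0,-0.1,-0.0014,0,0,1],[0,0,-0.15,-0.0015,0,0,1],[0,0,-0.2,-0.0016,-0.0001,0,1],[0,0,-0.25,-0.0017,-0.0001,0,1],[0,0,-0.3,-0.0018,-0.0001,0,1],[0,0,-0.35,-0.0019,-0.0001,0,1],[0,0,-0.4,-0.002,-0.0002,0,1],[0,0,-0.4,-0.0021,-0.0002,0,1]]' >/dev/null; python3 hd.py
```

```text
t 30.45 nest [-121.9   37. ] z 52.7 Fnest [-2.9  8.1] -1.6 tau [1.46 0.19 0.02] w -0.1
Ftool [ 8.4 -1.9  1.7] a(tool) -0.1263 TCP from pivot, tool xy [  31.1 -204.5]
```

```bash
python3 -m creep '[[0,0,0,-0.0014,0,0,1],[0,0,-0.05,-0.0016,0,0,1],[0,0,-0.1,-0.0017,0,0,1],[0,0,-0.15,-0.0018,0,0,1],[0,0,-0.2,-0.0019,-0.0001,0,1],[0,0,-0.25,-0.002,-0.0001,0,1],[0,0,-0.3,-0.0021,-0.0001,0,1],[0,0,-0.35,-0.0022,-0.0001,0,1],[0,0,-0.4,-0.0023,-0.0002,0,1],[0,0,-0.4,-0.0024,-0.0002,0,1]]' >/dev/null; python3 hd.py
```

```text
t 31.28 nest [-121.9   36.2] z 52.8 Fnest [-3.3  8.6] -1.2 tau [ 1.54  0.21 -0.05] w 0.2
Ftool [ 9.  -2.1  1.3] a(tool) -0.1322 TCP from pivot, tool xy [  31.6 -204.4]
```

```bash
python3 -m creep '[[0,0,0,-0.0015,0,0,1],[0,0,-0.05,-0.0017,0,0,1],[0,0,-0.1,-0.0018,0,0,1],[0,0,-0.15,-0.0019,0,0,1],[0,0,-0.2,-0.002,-0.0001,0,1],[0,0,-0.25,-0.0021,-0.0001,0,1],[0,0,-0.3,-0.0022,-0.0001,0,1],[0,0,-0.35,-0.0023,-0.0001,0,1],[0,0,-0.4,-0.0024,-0.0002,0,1],[0,0,-0.4,-0.0025,-0.0002,0,1]]' >/dev/null; python3 hd.py; python3 hd.py 14 >/dev/null && python3 -m creep '[[0,0,0,-0.0015,0,0,1],[0,0,-0.05,-0.0017,0,0,1],[0,0,-0.1,-0.0018,0,0,1],[0,0,-0.15,-0.0019,0,0,1],[0,0,-0.2,-0.002,-0.0001,0,1],[0,0,-0.25,-0.0021,-0.0001,0,1],[0,0,-0.3,-0.0022,-0.0001,0,1],[0,0,-0.35,-0.0023,-0.0001,0,1],[0,0,-0.4,-0.0024,-0.0002,0,1],[0,0,-0.4,-0.0025,-0.0002,0,1]]' >/dev/null; python3 hd.py
```

```text
t 32.12 nest [-121.9   35.3] z 52.8 Fnest [-3.3  9.2] -1.3 tau [ 1.56  0.2  -0.03] w 0.1
Ftool [ 9.5 -2.   1.4] a(tool) -0.1379 TCP from pivot, tool xy [  31.9 -204.4]
t 32.95 nest [-121.9   34.2] z 52.9 Fnest [-2.7  8.8] -1.0 tau [ 1.33  0.25 -0.04] w 0.4
Ftool [ 9.1 -1.4  1.1] a(tool) -0.144 TCP from pivot, tool xy [  32.  -204.4]
```

```bash
python3 -m creep '[[0,0,0,-0.0015,0,0,1],[0,0,-0.05,-0.0017,0,0,1],[0,0,-0.1,-0.0019,0,0,1],[0,0,-0.2,-0.0021,0,0,1],[0,0,-0.25,-0.0023,-0.0001,0,1],[0,0,-0.3,-0.0025,-0.0001,0,1],[0,0,-0.4,-0.0027,-0.0001,0,1],[0,0,-0.5,-0.0029,-0.0002,0,1],[0,0,-0.6,-0.0031,-0.0003,0,1],[0,0,-0.6,-0.0033,-0.0003,0,1]]' >/dev/null; python3 hd.py;  python3 hd.py 9 >/dev/null && python3 -m creep '[[0,0,0,-0.0013,0,0,1],[0,0,-0.05,-0.0015,0,0,1],[0,0,-0.1,-0.0017,0,0,1],[0,0,-0.2,-0.0019,0,0,1],[0,0,-0.25,-0.0021,-0.0001,0,1],[0,0,-0.3,-0.0023,-0.0001,0,1],[0,0,-0.4,-0.0025,-0.0001,0,1],[0,0,-0.5,-0.0027,-0.0002,0,1],[0,0,-0.6,-0.0028,-0.0003,0,1],[0,0,-0.6,-0.0029,-0.0003,0,1]]' >/dev/null; python3 hd.py
```

```text
t 33.78 nest [-121.9   31.2] z 52.8 Fnest [-1.6  3.8] -0.1 tau [0.55 0.17 0.01] w 0.2
Ftool [ 4.  -1.   0.2] a(tool) -0.1545 TCP from pivot, tool xy [  31.2 -204.5]
t 34.62 nest [-121.6   28.3] z 52.8 Fnest [-0.3  1.2] -0.1 tau [ 0.12  0.01 -0.04] w -0.4
Ftool [ 1.2 -0.1  0.1] a(tool) -0.1651 TCP from pivot, tool xy [  30.5 -204.3]
```

```bash
python3 -m creep '[[0,0,-0.05,-0.0002,0,0,1],[0,0,-0.1,-0.0004,0,0,1],[0,0,-0.15,-0.0006,0,0,1],[0,0,-0.2,-0.0008,0,0,1],[0,0,-0.25,-0.001,-0.0001,0,1],[0,0,-0.3,-0.0012,-0.0001,0,1],[0,0,-0.35,-0.0014,-0.0001,0,1],[0,0,-0.4,-0.0016,-0.0002,0,1],[0,0,-0.45,-0.0018,-0.0002,0,1],[0,0,-0.5,-0.002,-0.0002,0,1]]' >/dev/null; python3 hd.py 3 && python3 -m creep '[[0,0,-0.05,-0.0002,0,0,1],[0,0,-0.1,-0.0004,0,0,1],[0,0,-0.15,-0.0006,0,0,1],[0,0,-0.2,-0.0008,0,0,1],[0,0,-0.25,-0.001,-0.0001,0,1],[0,0,-0.3,-0.0012,-0.0001,0,1],[0,0,-0.35,-0.0014,-0.0001,0,1],[0,0,-0.4,-0.0016,-0.0002,0,1],[0,0,-0.45,-0.0018,-0.0002,0,1],[0,0,-0.5,-0.002,-0.0002,0,1]]' >/dev/null; python3 hd.py 3 && python3 -m creep '[[0,0,-0.05,-0.0002,0,0,1],[0,0,-0.1,-0.0004,0,0,1],[0,0,-0.15,-0.0006,0,0,1],[0,0,-0.2,-0.0008,0,0,1],[0,0,-0.25,-0.001,-0.0001,0,1],[0,0,-0.3,-0.0012,-0.0001,0,1],[0,0,-0.35,-0.0014,-0.0001,0,1],[0,0,-0.4,-0.0016,-0.0002,0,1],[0,0,-0.45,-0.0018,-0.0002,0,1],[0,0,-0.5,-0.002,-0.0002,0,1]]' >/dev/null; python3 hd.py 3
```

```text
t 35.45 nest [-121.6   26.2] z 52.8 Fnest [-0.8  0.1] -0.6 tau [ 0.12  0.1  -0.  ] w 0.3
Ftool [ 0.2 -0.7  0.6] a(tool) -0.174 TCP from pivot, tool xy [  30.3 -204.4]
t 36.28 nest [-121.4   24.6] z 52.8 Fnest [-0.8  3.9] -0.9 tau [ 0.62  0.09 -0.04] w -0.2
Ftool [ 4.  -0.1  1. ] a(tool) -0.1824 TCP from pivot, tool xy [  30.4 -204.2]
t 36.28 nest [-121.4   24.6] z 52.8 Fnest [-0.8  3.9] -0.9 tau [ 0.62  0.09 -0.04] w -0.2
Ftool [ 4.  -0.1  1. ] a(tool) -0.1824 TCP from pivot, tool xy [  30.4 -204.2]STOP
STOP
```

Force rose to 9.5 N, gave, fell to about 0, and is now rising at the end stop. I'll make one slight check push, then open.

```bash
python3 -m creep '[[0,0,0,-0.0006,0,0,1],[0,0,0,-0.0007,0,0,1],[0,0,0,-0.0008,0,0,1],[0,0,0,-0.0009,0,0,1],[0,0,0,-0.001,0,0,1],[0,0,0,-0.001,0,0,1],[0,0,0,-0.001,0,0,1],[0,0,0,-0.001,0,0,1],[0,0,0,-0.001,0,0,1],[0,0,0,-0.001,0,0,1]]' >/dev/null; python3 hd.py; python3 -m creep '[[0,0,0.5,0.0018,0.0002,0,1],[0,0,1,0.0036,0.0005,0,1],[0,0,1.5,0.0054,0.0008,0,1],[0,0,2.5,0.009,0.0014,0,1],[0,0,3.5,0.0126,0.002,0,1],[0,0,4.5,0.016,0.003,0,1],[0,0,5.5,0.0196,0.0038,0,1],[0,0,6.5,0.023,0.0047,0,1],[0,0,7.5,0.0265,0.0057,0,1],[0,0,8.5,0.03,0.0067,0,1]]' >/dev/null;  python3 hd.py
```

```text
t 37.12 nest [-121.3   24.3] z 52.8 Fnest [-2.6  5.8] -0.5 tau [0.9  0.25 0.02] w 0.2
Ftool [ 6.1 -1.5  0.6] a(tool) -0.1819 TCP from pivot, tool xy [  30.  -204.2]
t 37.95 nest [-120.1   55.4] z 53.3 Fnest [0.9 0.3] -0.6 tau [ 0.06 -0.02  0.02] w -0.1
Ftool [0.2 0.9 0.6] a(tool) -0.032 TCP from pivot, tool xy [  30.2 -204.2]
```

```bash
python3 -m creep '[[0,0,1.8,0.0064,0.001,0,1],[0,0,3.6,0.0128,0.0023,0,1],[0,0,5.4,0.0192,0.0037,0,1],[0,0,7.2,0.0255,0.0054,0,1],[0,0,9,0.0317,0.0072,0,1],[0,0,10.8,0.0379,0.0093,0,1],[0,0,12.6,0.044,0.0115,0,1],[0,0,14.4,0.05,0.0139,0,1],[0,0,16.2,0.056,0.0166,0,1],[0,0,18,0.0619,0.0194,0,1]]' >/dev/null;  python3 hd.py; python3 -m creep '[[0,0,1.8,0.0064,0.001,0,1],[0,0,3.6,0.0128,0.0023,0,1],[0,0,5.4,0.0192,0.0037,0,1],[0,0,7.2,0.0255,0.0054,0,1],[0,0,9,0.0317,0.0072,0,1],[0,0,10.8,0.0379,0.0093,0,1],[0,0,12.6,0.05,0.0115,0,1],[0,0,12.6,0.06,0.0125,0,1],[0,0,12.6,0.07,0.0125,-0.0,1],[0,0,12.6,0.075,0.0125,0,1]]' >/dev/null;  python3 hd.py; python3 -m creep '[[0,0,0,0,0,-0.02,1],[0,0,0,0,0,-0.05,1],[0,0,0,0,0,-0.08,1],[0,0,0,0,0,-0.11,1],[0,0,0,0,0,-0.14,1],[0,0,0,-0.02,0,-0.16,1],[0,0,0,-0.04,0.01,-0.16,1],[0,0,0,-0.06,0.02,-0.16,1],[0,0,0,-0.07,0.03,-0.16,1],[0,0,0,-0.07,0.03,-0.16,1]]' >/dev/null
python3 - <<'E'
from hd import *
c=manip.read_camera('wrist');pickle.dump((o,c),open('d7.pkl','wb'));cv2.imwrite('pics/w7.png',cv2.resize(c['pixels'][:,:,::-1],None,fx=1.5,fy=1.5))
h=nest2w(n,[[0,-12,26],[85,32,30],[-110,150,14]]);print((proj(c,h,o)*1.5).round())
E
```

```text
t 38.78 nest [-102.5  118.5] z 54.5 Fnest [ 0.  -0.3] 0.6 tau [ 0.08  0.01 -0.04] w -0.2
Ftool [-0.3  0.1 -0.6] a(tool) 0.2844 TCP from pivot, tool xy [  30.7 -204.2]
t 39.62 nest [-69.  188.3] z 55.8 Fnest [-0.5 -0. ] -0.8 tau [0.01 0.04 0.  ] w 0.4
Ftool [-0.3 -0.4  0.8] a(tool) 0.5035 TCP from pivot, tool xy [  62.9 -210.4]
t 40.45 nest [-76.9 107.4] z 214.5 Fnest [-1.2  0.1] 0.3 tau [-0.04  0.02  0.02] w 0.0
Ftool [-0.5 -1.1 -0.3] a(tool) 0.5053 TCP from pivot, tool xy [  -9.5 -178.9]
[[566. 371.]
 [665. 259.]
 [311. 241.]]
```

Run:
```python
from h import *
o,c=pickle.load(open('d7.pkl','rb'));n=np.load('nest.npy')
im=c['pixels'][:,:,::-1]
a=cv2.resize(im,(400,300));b=cv2.resize(im[150:300,300:440],(560,600),interpolation=cv2.INTER_CUBIC)
cv=np.zeros((600,800,3),np.uint8);cv[:600,240:]=b;cv[:180,:240]=cv2.resize(im,(240,180));cv2.imwrite('pics/w7z.png',cv)
```

```text
(no output)
```

View pics/w7z.png

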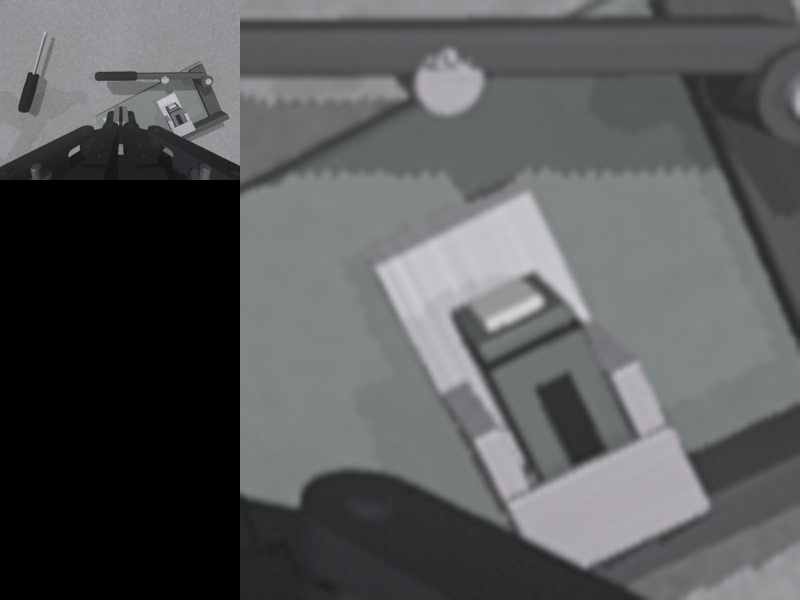

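The final image shows the holder pushed back in the pocket and the cap only about 3–4 mm proud at (508,310), where 9 mm would be about 36 px. The handle is open again and the arm is clear.

```bash
python3 -c "
from cell import manip
print(manip.job_done(), manip.get_obs()['time_s'])"
```

```text
the job is handed in; nothing more can be done
the job is handed in; nothing more can be done
```

The job is done and handed in. The largest fuse holder is in the press pocket with its cap snapped in. The handle is open again and the arm is clear at about 215 mm height.

**Placing:** I set the holder on the pocket floor with its cap facing the swinging handle. On the way down it touched one cheek at about 2 N. I corrected by 1 mm and released it on a 5 N floor contact.

**Squeeze:** Resistance peaked at about 9.5 N at the handle, gave, and fell to about 0. It then met a firm stop near -0.18 rad, where the most I pressed was 6 N. I eased the handle back to its open stop.

**Last checks:** The handle travelled about 14 mm from first resistance to the stop, which fits 6 mm of cap travel. The final image shows the cap about 3–4 mm proud. The last arm move ended at 40.5 s.

**Did not fully agree:**
- The measured peak was slightly below the stated 10 to 12 N. I only read the force at the end of each move, so the true peak may have been higher.
- The wrist-camera estimate of the held holder was 1 to 2 mm off the tool position. The cheek contact showed which way to correct.

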